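Pull the green bin from the interlocked row

ROBOT

A 6-joint arm with a two-finger parallel gripper is mounted at the origin on the work surface. World frame = base frame: x ahead of the robot, y to its left, z up, the work surface at z = 0. Lengths are in mm, angles in rad, forces in N, time in s.
With the tool pointing down it reaches from about 275 to 750 mm from the base axis. Payload 10.2 kg.
Tool frame: the origin (TCP) lies midway between the tips of the shut fingers; the grasp point (between the pads) lies grip_depth behind it (grip_depth is the distance from the TCP to the grasp point, in mm); z points along the fingers, y is the line along which they close (so a half turn about z gives the same grasp; the last joint's range is limited). The gripper opens to 85 mm and grips with 20 to 120 N. Pads are 22 mm wide; open, the fingers measure 114 mm over their backs; the gripper's body (76 mm by 85 mm) begins 54 mm behind the grasp point. The pads swing forward as they close: fully open they stand 13 mm farther back than shut.
Start: joints at [-1.548, 0.313, 1.498, -0, 1.331, -0.223], TCP at [127.736, -509.229, 231.294] pointing down, gripper open.
Joint ranges: [-2.94, 2.94], [-0.97, 2.17], [0.19, 2.56], [-1.23, 4.37], [0.02, 3.11], [-2.88, 2.88]. Speed limits (rad/s): [2.39, 2.39, 3.01, 3.14, 3.14, 3.14].

INTERFACE

Orientations are given as a unit quaternion [w, x, y, z].
In Python, from rig import * gives the robot as it stands.
- The arm moves only by the tool servo_tool, never from a script. Its argument "commands" is a list of rows, each a list of 3 entries, a list of its own where there are three numbers: the gripper command: -1 is fully open, 1 is shut, values between are in proportion, then the shift along the tool's x, y, z in m, then the turn, a rotation vector about the tool's x, y, z in units of 6 degrees (1.0 is 6 degrees). In form: [[grip, [dx, dy, dz], [ax, ay, az]], ...]. A call has 1 to 10 rows; each row shifts and turns the commanded pose from where the row before left it, along the tool's axes as they then stand; what a row does not reach is not made up. A row lasts 1/12 s, in which the tool goes at most 41.7 mm and 7.16 degrees, less where a joint would pass 70% of its speed; a pose out of reach is approached as far as the arm can. A call is refused whole if a number of a shift passes 0.0417 or a number of a turn 1, either way. A call with a gripper value outside its range is refused whole. The fingers move at their own pace and stop on an object; "squeeze" is the grip in N (left out, the last holds). Time passes only in rows, so rows that do not move let the fingers close. It gives the time, the measured TCP pose, the force, the opening and the grip force at its end, in the units of the state.
- sense(): the state, without advancing time (a new reading comes with each control period).
- capture(name): name is "side" or "top"; returns a dict with "pixels" (420x560x3 uint8, red, green, blue), "z_map" (420x560 float32, mm along the optical axis (not along the pixel's ray), 0 where there is no reading), "fx", "fy", "cx", "cy" (pixels), "rvec" (rotation vector, rad) and "tvec" (3), from world to camera coordinates, as OpenCV has them. Camera axes: x right, y down, z forward; pixel columns grow to the right and rows downward; lengths in mm; the calibration is good to about 2 mm. A picture is of the moment at which its call begins.
- finish_job(): hands the job in; it is judged then, once.
The state is a dict: "time_s": time; "joints": joint angles; "dq": joint speeds; "tau": joint torques, N m; "eef_pos": TCP position; "ee_rot": TCP orientation; "force": force on the tool from outside, world axes, zero at the start; "wrist_torque": the same for the moment, N m; "grip_width": opening from 0.0 (shut) to 1.0 (fully open); "grip_force": force on a finger pad.
Only numpy, scipy, OpenCV 4.12 (cv2) and the standard library are available. Lean on these libraries where they do the work, as an engineer would, in place of code of your own. Each camera call takes 0.05 s, during which the arm holds its last target. There are 200 camera calls.

TASK

Three white parts bins with coloured handle posts are hooked together side by side in a steel dock. Lift the green-handled bin straight up until it is well clear, leaving the red- and blue-handled bins seated where they are, then lower it into the open cardboard order tray, without dropping it, and let go with it standing upright, flat on the tray floor.

Things in the scene. Friction and masses are not known exactly. Their poses are not given: they have to be found in the camera images.
- bin_green: White open parts bin, body 100 (x) by 60 (y) by 50 mm high, 0.2 to 0.4 kg, brass bushings fixed inside. Origin: centre of its underside; z up, y along the row. GREEN handle post, 22 by 22 mm, on the z axis, top 105 mm above the origin: pinch it from above across either pair of faces, about 80 mm above the origin. It hooks into both neighbours: free after 50 mm of lift straight up. Its place in the row varies.
- bin_red: Same bin, RED post, steel bolts; same origin and axes. Must stay seated. The hook: a T tongue standing 16 mm out of each bin's +y side (neck 12, head 24 mm wide, full height) sits with 2 mm play in a groove of the next bin's -y side, open above and below. The dock's end pieces (58 mm high) hook the outer bins alike.
- bin_blue: Same bin, BLUE post, black grommets; same origin and axes. Must stay seated. The bins stand at 63 mm spacing along their common y axis on the 8 mm thick base of a dark steel dock, 126 by 224 mm, fixed to the table. To carry a bin over its neighbours its underside must pass above their posts, so lift it over 105 mm.
- tray: Open empty cardboard tray, outside 170 (x) by 190 (y) by 35 mm high, walls and floor 5 mm thick, fixed to the table. Origin: centre of its underside, on the table; z up. The bin fits in at any turn about the vertical when set down near the middle.

How it is judged (in metres and radians):
On the way, in this order (a step that is already met when the one before it is completed fails the run):
1. green bin lifted out straight: 45 mm above both neighbours, within 20 mm of the row's line and 10 degrees of upright; neighbours within 20 mm and 10 degrees of their seats (z of bin_green in the frame of bin_red above 0.045 m and z of bin_green in the frame of bin_blue above 0.045 m and x of bin_green in the frame of bin_red between -0.02 and 0.02 m and angle between each of bin_green, bin_red, bin_blue's own z axis and vertical below 0.17 rad and distance of each of bin_red, bin_blue from where it was at the start of the episode below 0.02 m), for 0.1 s.
2. still held by the fingers, the green bin is lowered into the tray: its underside within 20 mm of the tray floor, its middle within 70 mm of the tray's (horizontal distance between bin_green and tray below 0.07 m and angle between bin_green's own z axis and vertical below 0.17 rad and z of bin_green in the frame of tray below 0.025 m and contact force between the fingers and bin_green above 1 N), for 0.05 s.
At the end, for the whole second after the job is handed in: The green bin stands released and at rest flat on the tray floor (underside within 7 mm of it), its middle within 70 mm of the tray's middle, within 10 degrees of upright; the red and blue bins are within 20 mm of where they were and within 10 degrees of upright (horizontal distance between bin_green and tray below 0.07 m and angle between each of bin_green, bin_red, bin_blue's own z axis and vertical below 0.17 rad and z of bin_green in the frame of tray between 0 and 0.012 m and linear speed of bin_green below 0.03 m/s and contact force between the fingers and bin_green below 0.1 N and distance of each of bin_red, bin_blue from where it was at the start of the episode below 0.02 m); the robot touches nothing.
It fails at once if the red or the blue bin is pulled or knocked out of its place (moved more than 30 mm or tipped more than 17 degrees) (distance of any of bin_red, bin_blue from where it was at the start of the episode above 0.03 m or angle between any of bin_red, bin_blue's own z axis and vertical above 0.3 rad).
It also fails if it takes over 42 s, if anything falls off the work surface, if the arm or the gripper's body presses on something with over 40 N, if the wrist force passes 120 N, or if a joint passes its speed limit or range.

## Working session

There is one attempt and no reset: what is moved stays moved. The work goes in short steps, Python scripts to look and compute and a tool call to move; the robot and the scene stay as the last step left them, time stands still between calls to the robot, and variables do not carry over. Pictures are saved under pics/ and viewed, at most 10 in all, crops included, and the job is handed in when it is done.

Besides the shell and the picture viewer there is one more tool, called after ">>>" as name(argument=value, ...), one argument or row to a line, values as JSON. servo_tool: Moves the arm, as the interface text tells. Its arguments: {"type":"object","properties":{"commands":{"type":"array"},"squeeze":{"type":"number"}},"required":["commands"]}

```bash
mkdir -p pics; cat > h.py <<'E'
from rig import *
import numpy as np, cv2
def cap(n):
    c=capture(n); c["R"]=cv2.Rodrigues(np.array(c["rvec"],float))[0]; c["t"]=np.array(c["tvec"],float).ravel(); return c
def world(c):
    z=c["z_map"].astype(float); v,u=np.mgrid[:z.shape[0],:z.shape[1]]
    P=np.stack([(u-c["cx"])/c["fx"]*z,(v-c["cy"])/c["fy"]*z,z],-1)
    return (P-c["t"])@c["R"]
E
python3 - <<'E'
from h import *
s=sense(); print(s)
for n in("top","side"):
    c=cap(n); cv2.imwrite(f"pics/{n}0.png",c["pixels"][:,:,::-1]); W=world(c); print(n,-c["R"].T@c["t"],(c["z_map"]>0).mean())
    h=cv2.cvtColor(c["pixels"],cv2.COLOR_RGB2HSV)
    for k,(a,b) in dict(green=(45,85),blue=(100,130),red=(0,6)).items():
        m=(h[...,0]>=a)&(h[...,0]<=b)&(h[...,1]>120)&(h[...,2]>50)
        nn,l,st,ce=cv2.connectedComponentsWithStats(m.astype(np.uint8))
        for i in range(1,nn):
            if st[i,4]>40:
                p=W[(l==i)&(c["z_map"]>0)]; 
                print(k,st[i],ce[i],np.median(p,0),np.percentile(p,98,axis=0))
E
```

```text
{'time_s': 0.0, 'joints': array([-1.54836285e+00,  3.13445845e-01,  1.49846241e+00,  1.66301592e-05,
        1.33098761e+00, -2.23395787e-01]), 'dq': array([ 0.00229078, -0.00016114,  0.00165731, -0.00274824, -0.00070013,
       -0.00028161]), 'tau': array([-1.47915522e-03, -4.12267113e+01, -2.59744424e+01, -3.09867473e-04,
        4.23469683e-03, -5.87491314e-06]), 'eef_pos': array([ 127.75279431, -508.94840845,  230.72766826]), 'ee_rot': array([-6.47506809e-04,  9.92455534e-01,  1.22603376e-01,  7.33988689e-05]), 'force': array([-0.15220083, -0.85204864, -0.25731094]), 'wrist_torque': array([0.03898654, 0.00543425, 0.01719317]), 'grip_force': 0.0, 'grip_width': 0.9981330044336666}
top [424.63921752  -4.93334486 700.03558498] 0.9959013605442177
green [110 160  17  16 174] [117.95977011 167.32183908] [572.16356743 234.63024359 112.8148268 ] [582.66125284 245.4170246  114.62978176]
blue [183 190  18  18 210] [191.56666667 198.52380952] [525.59847461 118.14593251 112.57957308] [536.96003968 129.91014413 114.24715273]
red [146 175  25  23 304] [157.70394737 185.10197368] [546.69432997 172.89007386 111.71018715] [559.44596245 187.73227221 114.78885236]
red [545 211  15  57 780] [552.52307692 240.19615385] [ 479.17699471 -498.82392954   23.2016542 ] [ 530.23375217 -488.20154387   27.19023954]
side [ 252.68970442 -669.47456039  582.93757526] 0.9960204081632653
green [230 138   8  10  71] [233.84507042 142.47887324] [569.63889999 228.12625053 108.08798521] [579.25412363 243.54212853 112.62643543]
blue [229 162  10  25 203] [233.57142857 173.78817734] [522.43600135 109.97078276  91.72159347] [541.29122773 165.61302968 112.46448864]
red [229 150  10  11  99] [233.75757576 154.75757576] [547.5375162  169.32591697 106.57321422] [570.29621362 273.60436247 113.08610747]
```

View pics/top0.png

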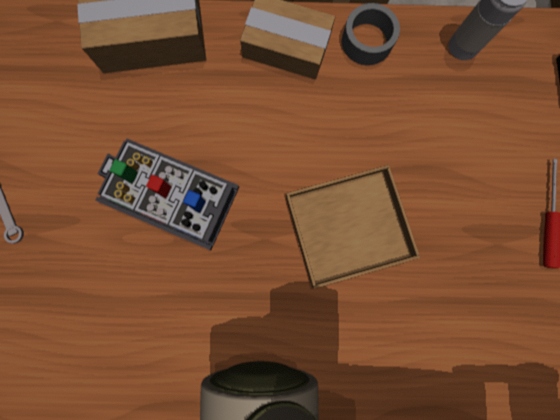

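View pics/side0.png

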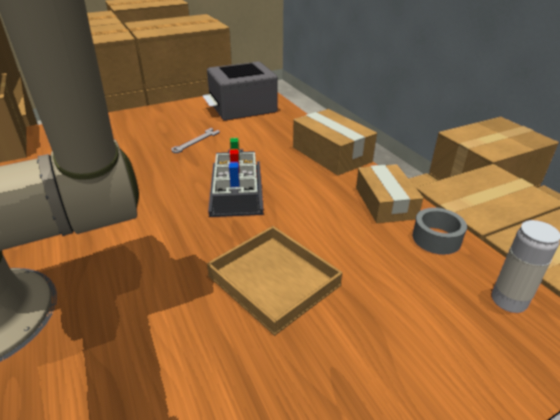

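The top view shows the dock row with the green post at (118,167), red at (157,185) and blue at (192,198), so green is at the outer left end. The open tray is centred near (351,227). The side view agrees: posts at about (234,142), (234,155) and (234,174), tray near (275,278).

```bash
python3 - <<'E'
from h import *
import rig; print([k for k in dir(rig) if not k.startswith('_')], getattr(rig,'grip_depth',None))
c=cap("top"); W=world(c); h=cv2.cvtColor(c["pixels"],cv2.COLOR_RGB2HSV)
P={}
for k,(a,b) in dict(green=(45,85),blue=(100,130),red=(0,6)).items():
    m=(h[...,0]>=a)&(h[...,0]<=b)&(h[...,1]>120)&(h[...,2]>50)&(abs(W[...,2]-113)<4)&(W[...,0]>400)
    r=cv2.minAreaRect(W[m][:,:2].astype(np.float32)); P[k]=np.array(r[0]); print(k,m.sum(),r,W[m].mean(0))
d=P["green"]-P["blue"]; print("row",np.degrees(np.arctan2(d[1],d[0])),np.hypot(*d))
m=(W[...,2]>30)&(W[...,2]<42)&(W[...,0]>250)&(W[...,0]<650)&(W[...,1]>-200)&(W[...,1]<80)
n,l,st,ce=cv2.connectedComponentsWithStats(m.astype(np.uint8))
i=1+np.argmax(st[1:,4]); q=W[l==i]
print("tray",st[i],cv2.minAreaRect(q[:,:2].astype(np.float32)),np.median(q[:,2]))
E
```

```text
['PlanningError', 'capture', 'finish_job', 'grip_depth', 'sense'] 18.700000000000003
green 169 ((572.7780151367188, 235.17962646484375), (20.90846824645996, 21.327421188354492), 67.11023712158203) [572.09475167 234.64846801 112.65363713]
blue 185 ((526.2782592773438, 118.39923095703125), (20.474882125854492, 21.339479446411133), 65.36489868164062) [525.99919875 118.1430175  112.60525568]
red 187 ((549.5162963867188, 176.84097290039062), (21.951065063476562, 21.42779541015625), 67.07418060302734) [548.97526503 176.29674095 112.64843371]
row 68.28848356354717 125.69760566511438
tray [286 166 100 122 835] ((497.9137268066406, -138.7862091064453), (170.24703979492188, 177.5014190673828), 16.950180053710938) 34.57748428004441
```

>>> servo_tool(
  commands=[
    [-1,[0,0,0],[0,0,-0.9]],
    [-1,[0,0,0],[0,0,-0.9]],
    [-1,[0,0,0],[0,0,-0.9]],
    [-1,[0,0,0],[0,0,-0.9]],
    [-1,[0,0,0],[0,0,-0.9]],
    [-1,[0,0,0],[0,0,-0.9]],
    [-1,[0,0,0],[0,0,-0.9]],
    [-1,[0,0,0],[0,0,-0.9]],
    [-1,[0,0,0],[0,0,-0.9]],
    [-1,[0,0,0],[0,0,0]],
  ],
  squeeze=60,
)

```text
time_s: 0.98
eef_pos: [127.7, -509.1, 231.1]
ee_rot: [-0.0, 0.853, 0.522, 0.0]
force: [-0.3, -0.7, 0.4]
grip_width: 1.001
grip_force: 0.0
```

```bash
cat >> h.py <<'E'
from scipy.spatial.transform import Rotation
def delta(target, yaw_y=None):
    s=sense(); w,x,y,z=s["ee_rot"]; R=Rotation.from_quat([x,y,z,w]).as_matrix()
    d=np.array(target)-s["eef_pos"]; print("t",s["time_s"],"pos",s["eef_pos"].round(1),"tool delta mm",(R.T@d).round(1),"tooly deg",np.degrees(np.arctan2(R[1,1],R[0,1])).round(2),"toolz",R[:,2].round(3),"j",np.round(s["joints"],2),"F",s["force"].round(1),s["grip_width"],s["grip_force"])
E
python3 - <<'E'
from h import *
delta([572.5,235,231])
c=cap("top"); W=world(c)
m=(W[...,2]>30)&(W[...,2]<42)&(W[...,0]>300)&(W[...,0]<650)&(W[...,1]>-330)&(W[...,1]<80)
n,l,st,ce=cv2.connectedComponentsWithStats(m.astype(np.uint8))
i=1+np.argmax(st[1:,4]); q=W[l==i]
print("tray",st[i],cv2.minAreaRect(q[:,:2].astype(np.float32)),np.median(q[:,2]))
E
```

```text
t 0.9833 pos [ 127.7 -509.1  231.1] tool delta mm [8.65e+02 5.65e+01 5.00e-01] tooly deg -27.13 toolz [-0.     0.001 -1.   ] j [-1.55  0.31  1.5   0.    1.33 -1.07] F [-0.3 -0.7  0.4] 1.000746948500882 0.0
tray [ 286  165  134  123 1282] ((499.8729248046875, -145.11439514160156), (170.19554138183594, 190.88934326171875), 16.911863327026367) 34.510103861470185
```

>>> servo_tool(
  commands=[
    [-1,[0,0,0],[0,0,-0.9]],
    [-1,[0.034,0.0055,0],[0,0,0]],
    [-1,[0.034,0.0055,0],[0,0,0]],
    [-1,[0.034,0.0055,0],[0,0,0]],
    [-1,[0.034,0.0055,0],[0,0,0]],
    [-1,[0.034,0.0055,0],[0,0,0]],
    [-1,[0.034,0.0055,0],[0,0,0]],
    [-1,[0.034,0.0055,0],[0,0,0]],
    [-1,[0.034,0.0055,0],[0,0,0]],
    [-1,[0.034,0.0055,0],[0,0,0]],
  ],
)

```text
time_s: 1.87
eef_pos: [288.3, -242.3, 231.4]
ee_rot: [0.0, 0.83, 0.558, 0.0]
force: [0.7, -0.5, 0.7]
grip_width: 1.001
grip_force: 0.0
```

>>> servo_tool(
  commands=[
    [-1,[0.034,0.0055,0],[0,0,0]],
    [-1,[0.034,0.0055,0],[0,0,0]],
    [-1,[0.034,0.0055,0],[0,0,0]],
    [-1,[0.034,0.0055,0],[0,0,0]],
    [-1,[0.034,0.0055,0],[0,0,0]],
    [-1,[0.034,0.0055,0],[0,0,0]],
    [-1,[0.034,0.0055,0],[0,0,0]],
    [-1,[0.034,0.0055,0],[0,0,0]],
    [-1,[0.034,0.0055,0],[0,0,0]],
    [-1,[0.034,0.0055,0],[0,0,0]],
  ],
)

```text
time_s: 2.7
eef_pos: [466.4, 52.9, 231.3]
ee_rot: [0.0, 0.829, 0.559, 0.0]
force: [0.8, -1.5, 0.6]
grip_width: 0.998
grip_force: 0.0
```

>>> servo_tool(
  commands=[
    [-1,[0.034,0.0055,0],[0,0,0]],
    [-1,[0.034,0.0055,0],[0,0,0]],
    [-1,[0.034,0.0055,0],[0,0,0]],
    [-1,[0.034,0.0055,0],[0,0,0]],
    [-1,[0.034,0.0055,0],[0,0,0]],
    [-1,[0.02,0.003,0],[0,0,0]],
    [-1,[0,0,0],[0,0,0]],
    [-1,[0,0,0],[0,0,0]],
  ],
)

```text
time_s: 3.37
eef_pos: [564.9, 216.5, 230.6]
ee_rot: [-0.0, 0.829, 0.559, -0.001]
force: [-0.6, 0.2, -0.2]
grip_width: 0.997
grip_force: 0.0
```

```bash
python3 - <<'E'
from h import *
delta([572.5,235,69])
c=cap("side"); cv2.imwrite("pics/side1.png",cv2.resize(c["pixels"][60:240,150:330,::-1],None,fx=3,fy=3))
E
```

```text
t 3.3667 pos [564.9 216.5 230.6] tool delta mm [ 20.1   0.3 161.5] tooly deg -21.98 toolz [-0.001 -0.    -1.   ] j [ 0.17  0.49  1.24 -0.    1.41  0.56] F [-0.6  0.2 -0.2] 0.9966609653894337 0.0
```

>>> servo_tool(
  commands=[
    [-1,[0.02,0.0003,0],[0,0,0]],
    [-1,[0,0,0.022],[0,0,0]],
    [-1,[0,0,0.022],[0,0,0]],
    [-1,[0,0,0.022],[0,0,0]],
    [-1,[0,0,0.022],[0,0,0]],
    [-1,[0,0,0.022],[0,0,0]],
    [-1,[0,0,0.022],[0,0,0]],
    [-1,[0,0,0.015],[0,0,0]],
    [-1,[0,0,0.0145],[0,0,0]],
    [-1,[0,0,0],[0,0,0]],
  ],
)

```text
time_s: 4.25
eef_pos: [571.2, 232.9, 67.4]
ee_rot: [-0.001, 0.829, 0.559, -0.002]
force: [-0.9, -0.0, -0.5]
grip_width: 0.998
grip_force: 0.0
```

```bash
python3 - <<'E'
from h import *
delta([572.5,235,69])
c=cap("side"); a=cv2.resize(c["pixels"][90:230,170:300,::-1],None,fx=4,fy=4)
c=cap("top"); b=cv2.resize(c["pixels"][110:250,60:190,::-1],None,fx=2,fy=2); b=cv2.copyMakeBorder(b,0,280,0,0,0)
cv2.imwrite("pics/pre.png",np.hstack([a,b]))
E
```

```text
t 4.25 pos [571.2 232.9  67.4] tool delta mm [ 2.4  0.4 -1.6] tooly deg -22.07 toolz [-0.005 -0.001 -1.   ] j [ 0.2   0.68  1.38 -0.    1.09  0.58] F [-0.9 -0.  -0.5] 0.99789875417677 0.0
```

View pics/pre.png

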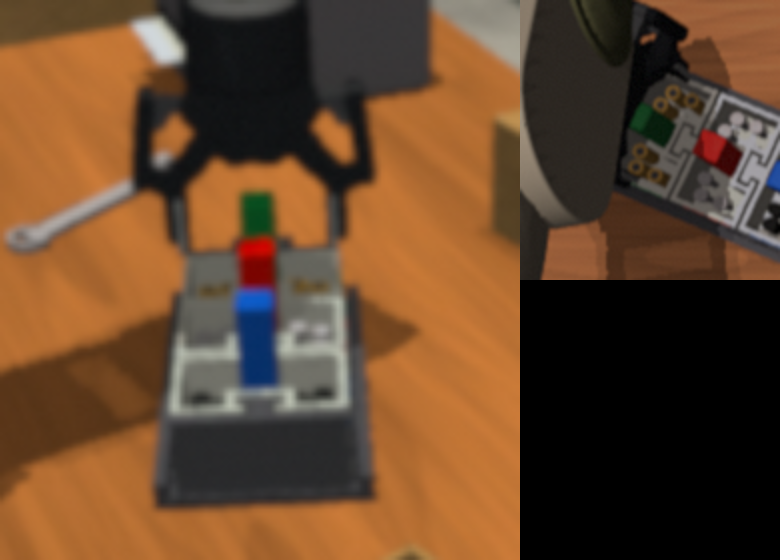

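The left pane shows the open fingers at x≈180 and x≈337, either side of the green post at (258,215) and roughly centred on it. I'm closing now.

>>> servo_tool(
  commands=[
    [-1,[0.002,0,-0.001],[0,0,0]],
    [1,[0,0,0],[0,0,0]],
    [1,[0,0,0],[0,0,0]],
    [1,[0,0,0],[0,0,0]],
    [1,[0,0,0],[0,0,0]],
    [1,[0,0,0],[0,0,0]],
    [1,[0,0,0],[0,0,0]],
    [1,[0,0,0],[0,0,0]],
    [1,[0,0,0],[0,0,0]],
    [1,[0,0,0],[0,0,0]],
  ],
  squeeze=80,
)

```text
time_s: 5.18
eef_pos: [573.5, 236.3, 71.0]
ee_rot: [-0.0, 0.829, 0.56, 0.0]
force: [-2.1, 0.2, 2.1]
grip_width: 0.25
grip_force: 78.3
```

```bash
python3 -c "
from h import *
delta([572.5,235,69])"
```

```text
t 5.1833 pos [573.5 236.3  71. ] tool delta mm [-1.6 -0.4  2. ] tooly deg -21.92 toolz [ 0.  0. -1.] j [0.2  0.68 1.37 0.   1.09 0.58] F [-2.1  0.2  2.1] 0.24985476283104505 78.34852695465088
```

>>> servo_tool(
  commands=[
    [1,[0,0,-0.003],[0,0,0]],
    [1,[0,0,-0.004],[0,0,0]],
    [1,[0,0,-0.004],[0,0,0]],
    [1,[0,0,-0.004],[0,0,0]],
    [1,[0,0,-0.004],[0,0,0]],
    [1,[0,0,-0.004],[0,0,0]],
    [1,[0,0,0],[0,0,0]],
  ],
)

```text
time_s: 5.77
eef_pos: [573.9, 236.4, 94.8]
ee_rot: [0.0, 0.829, 0.56, 0.001]
force: [0.5, 0.2, -2.8]
grip_width: 0.246
grip_force: 78.4
```

```bash
python3 - <<'E'
from h import *
delta([572.5,235,69])
c=cap("side"); a=cv2.resize(c["pixels"][90:230,170:300,::-1],None,fx=4,fy=4)
cv2.imwrite("pics/lift.png",a)
E
```

```text
t 5.7667 pos [573.9 236.4  94.8] tool delta mm [-1.8 -0.9 25.8] tooly deg -21.92 toolz [ 0.002  0.    -1.   ] j [0.2  0.65 1.36 0.   1.14 0.58] F [ 0.5  0.2 -2.8] 0.24573115853330893 78.382887840271
```

View pics/lift.png

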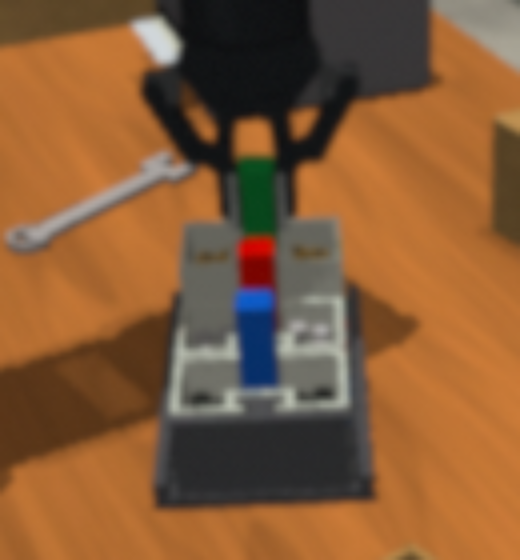

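The green bin has risen alone: its rim is now at y≈225 in the crop, while the red post at (258,255) and the blue at (256,335) haven't moved. The force matches the bin's weight, so I'm lifting on.

>>> servo_tool(
  commands=[
    [1,[0,0,-0.005],[0,0,0]],
    [1,[0,0,-0.006],[0,0,0]],
    [1,[0,0,-0.006],[0,0,0]],
    [1,[0,0,-0.006],[0,0,0]],
    [1,[0,0,-0.007],[0,0,0]],
    [1,[0,0,-0.01],[0,0,0]],
    [1,[0,0,-0.01],[0,0,0]],
    [1,[0,0,-0.01],[0,0,0]],
    [1,[0,0,-0.012],[0,0,0]],
    [1,[0,0,-0.012],[0,0,0]],
  ],
)

```text
time_s: 6.65
eef_pos: [573.5, 236.3, 179.1]
ee_rot: [0.0, 0.829, 0.56, 0.0]
force: [0.3, -0.6, -3.0]
grip_width: 0.251
grip_force: 78.4
```

>>> servo_tool(
  commands=[
    [1,[0,0,-0.014],[0,0,0]],
    [1,[0,0,-0.014],[0,0,0]],
    [1,[0,0,-0.01],[0,0,0]],
    [1,[0,0,-0.005],[0,0,0]],
    [1,[0,0,0],[0,0,0]],
  ],
)

```text
time_s: 7.07
eef_pos: [573.8, 236.4, 222.2]
ee_rot: [0.0, 0.829, 0.56, 0.001]
force: [1.1, -0.2, -2.5]
grip_width: 0.25
grip_force: 78.4
```

```bash
python3 - <<'E'
from h import *
delta([500,-145,222])
c=cap("side"); a=cv2.resize(c["pixels"][60:230,150:320,::-1],None,fx=3,fy=3)
cv2.imwrite("pics/lift2.png",a)
E
```

```text
t 7.0667 pos [573.8 236.4 222.2] tool delta mm [-3.814e+02  7.380e+01 -2.000e-01] tooly deg -21.92 toolz [ 0.002  0.    -1.   ] j [0.2  0.53 1.2  0.   1.41 0.58] F [ 1.1 -0.2 -2.5] 0.2500099702417549 78.40315818786621
```

View pics/lift2.png

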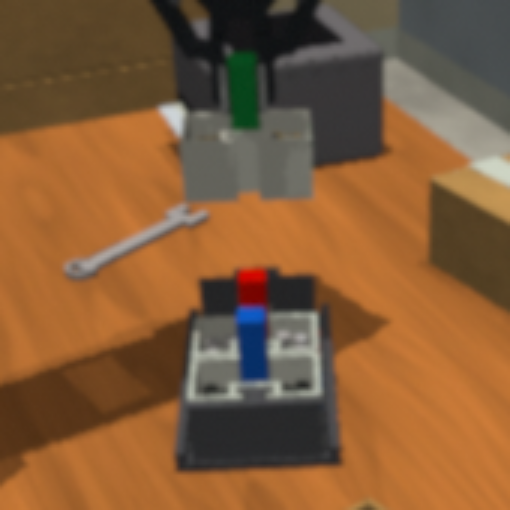

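The bin hangs upright at about (245,155) in the crop, well above the red and blue bins, which are still seated at (252,320). I'm carrying it to the tray.

>>> servo_tool(
  commands=[
    [1,[-0.01,0.002,0],[0,0,0]],
    [1,[-0.02,0.004,0],[0,0,0]],
    [1,[-0.025,0.005,0],[0,0,0]],
    [1,[-0.025,0.005,0],[0,0,0]],
    [1,[-0.025,0.005,0],[0,0,0]],
    [1,[-0.025,0.005,0],[0,0,0]],
    [1,[-0.025,0.005,0],[0,0,0]],
    [1,[-0.025,0.005,0],[0,0,0]],
    [1,[-0.025,0.005,0],[0,0,0]],
    [1,[-0.025,0.005,0],[0,0,0]],
  ],
)

```text
time_s: 7.95
eef_pos: [529.2, 4.1, 220.0]
ee_rot: [-0.0, 0.829, 0.56, -0.001]
force: [-0.7, -0.3, -4.4]
grip_width: 0.247
grip_force: 78.6
```

>>> servo_tool(
  commands=[
    [1,[-0.025,0.005,0],[0,0,0]],
    [1,[-0.025,0.005,0],[0,0,0]],
    [1,[-0.025,0.005,0],[0,0,0]],
    [1,[-0.025,0.005,0],[0,0,0]],
    [1,[-0.025,0.005,0],[0,0,0]],
    [1,[-0.018,0.003,0],[0,0,0]],
    [1,[-0.008,0,0],[0,0,0]],
    [1,[0,0,0],[0,0,0]],
    [1,[0,0,0],[0,0,0]],
  ],
)

```text
time_s: 8.7
eef_pos: [499.6, -144.5, 220.4]
ee_rot: [-0.001, 0.829, 0.56, -0.0]
force: [-0.1, 0.2, -3.8]
grip_width: 0.245
grip_force: 78.6
```

```bash
python3 - <<'E'
from h import *
delta([500,-145,222])
a=cap("side")["pixels"][:,60:400,::-1]; b=cap("top")["pixels"][:,160:480,::-1]
cv2.imwrite("pics/over.png",np.hstack([a,b]))
E
```

```text
t 8.7 pos [ 499.6 -144.5  220.4] tool delta mm [-0.3  0.6 -1.6] tooly deg -21.95 toolz [-0.001  0.001 -1.   ] j [-0.51  0.31  1.53  0.    1.3  -0.12] F [-0.1  0.2 -3.8] 0.24525021171800268 78.60177040100098
```

View pics/over.png

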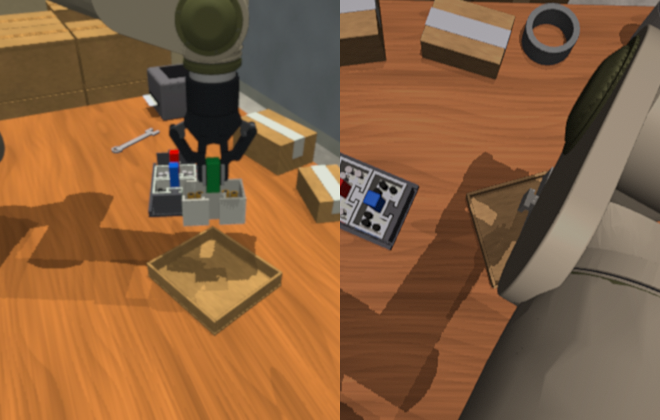

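The bin hangs upright at (213,205) in the side pane, above the tray at (215,280). I'm lowering it.

>>> servo_tool(
  commands=[
    [1,[0,0,0.01],[0,0,0]],
    [1,[0,0,0.018],[0,0,0]],
    [1,[0,0,0.02],[0,0,0]],
    [1,[0,0,0.02],[0,0,0]],
    [1,[0,0,0.02],[0,0,0]],
    [1,[0,0,0.018],[0,0,0]],
    [1,[0,0,0.014],[0,0,0]],
    [1,[0,0,0.01],[0,0,0]],
    [1,[0,0,0.006],[0,0,0]],
    [1,[0,0,0.004],[0,0,0]],
  ],
)

```text
time_s: 9.63
eef_pos: [499.9, -144.4, 80.1]
ee_rot: [-0.0, 0.828, 0.56, -0.0]
force: [-0.1, -0.0, -3.6]
grip_width: 0.248
grip_force: 78.6
```

>>> servo_tool(
  commands=[
    [1,[0,0,0.002],[0,0,0]],
    [1,[0,0,0.002],[0,0,0]],
    [1,[0,0,0.001],[0,0,0]],
    [1,[0,0,0],[0,0,0]],
    [1,[0,0,0],[0,0,0]],
  ],
)

```text
time_s: 10.05
eef_pos: [500.1, -144.9, 76.1]
ee_rot: [0.0, 0.829, 0.56, 0.0]
force: [-0.3, 0.4, -3.3]
grip_width: 0.249
grip_force: 78.6
```

```bash
python3 - <<'E'
from h import *
delta([500,-145,68])
c=cap("side"); a=cv2.resize(c["pixels"][130:350,180:380,::-1],None,fx=2.7,fy=2.7)
cv2.imwrite("pics/low.png",a)
E
```

```text
t 10.05 pos [ 500.1 -144.9   76.1] tool delta mm [-0.1 -0.1  8.1] tooly deg -21.92 toolz [ 0.001 -0.    -1.   ] j [-0.51  0.48  1.7  -0.    0.96 -0.12] F [-0.3  0.4 -3.3] 0.24949905824017113 78.56492400169373
```

View pics/low.png

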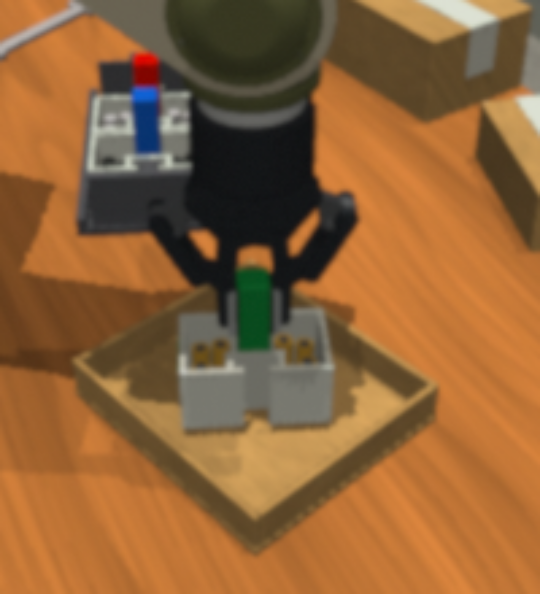

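The bin is inside the tray at about (255,375), clear of all the walls and just above the floor. I'll touch down gently, a little at a time.

>>> servo_tool(
  commands=[
    [1,[0,0,0.002],[0,0,0]],
    [1,[0,0,0.0015],[0,0,0]],
    [1,[0,0,0.0015],[0,0,0]],
    [1,[0,0,0.001],[0,0,0]],
    [1,[0,0,0],[0,0,0]],
    [1,[0,0,0],[0,0,0]],
  ],
)

```text
time_s: 10.6
eef_pos: [499.9, -144.8, 69.7]
ee_rot: [-0.0, 0.829, 0.56, -0.0]
force: [-0.1, -0.2, -2.9]
grip_width: 0.246
grip_force: 78.6
```

>>> servo_tool(
  commands=[
    [1,[0,0,0.001],[0,0,0]],
    [1,[0,0,0],[0,0,0]],
  ],
)

```text
time_s: 10.77
eef_pos: [499.9, -144.8, 68.7]
ee_rot: [-0.0, 0.829, 0.56, -0.0]
force: [-1.2, -0.4, -2.9]
grip_width: 0.25
grip_force: 78.6
```

>>> servo_tool(
  commands=[
    [1,[0,0,0.001],[0,0,0]],
    [1,[0,0,0],[0,0,0]],
  ],
)

```text
time_s: 10.93
eef_pos: [500.0, -144.9, 68.0]
ee_rot: [0.0, 0.829, 0.56, 0.0]
force: [-1.2, -0.1, -1.5]
grip_width: 0.248
grip_force: 78.7
```

>>> servo_tool(
  commands=[
    [1,[0,0,0.0007],[0,0,0]],
    [1,[0,0,0],[0,0,0]],
    [1,[0,0,0],[0,0,0]],
  ],
)

```text
time_s: 11.18
eef_pos: [500.0, -144.9, 68.0]
ee_rot: [0.0, 0.829, 0.56, 0.0]
force: [-3.8, 2.0, 6.6]
grip_width: 0.247
grip_force: 79.9
```

The force now pushes up 6.6 N, so the bin is on the floor. I'm releasing it and retreating.

>>> servo_tool(
  commands=[
    [0.3,[0,0,0],[0,0,0]],
    [0,[0,0,0],[0,0,0]],
    [-0.4,[0,0,0],[0,0,0]],
    [-0.8,[0,0,0],[0,0,0]],
    [-1,[0,0,0],[0,0,0]],
    [-1,[0,0,0],[0,0,0]],
    [-1,[0,0,0],[0,0,0]],
    [-1,[0,0,0],[0,0,0]],
  ],
)

```text
time_s: 11.85
eef_pos: [500.0, -144.8, 67.1]
ee_rot: [0.0, 0.829, 0.56, 0.0]
force: [-0.1, -0.6, -0.7]
grip_width: 0.999
grip_force: 0.0
```

>>> servo_tool(
  commands=[
    [-1,[0,0,-0.005],[0,0,0]],
    [-1,[0,0,-0.01],[0,0,0]],
    [-1,[0,0,-0.015],[0,0,0]],
    [-1,[0,0,-0.02],[0,0,0]],
    [-1,[0,0,-0.02],[0,0,0]],
    [-1,[0,0,-0.02],[0,0,0]],
    [-1,[0,0,-0.02],[0,0,0]],
    [-1,[0,0,-0.01],[0,0,0]],
    [-1,[0,0,0],[0,0,0]],
    [-1,[0,0,0],[0,0,0]],
  ],
)

```text
time_s: 12.68
eef_pos: [499.9, -144.8, 187.0]
ee_rot: [0.0, 0.829, 0.56, 0.0]
force: [1.3, -0.5, 0.5]
grip_width: 1.0
grip_force: 0.0
```

```bash
python3 - <<'E'
from h import *
delta([500,-145,68])
c=cap("side"); W=world(c); h=cv2.cvtColor(c["pixels"],cv2.COLOR_RGB2HSV)
m=(h[...,0]>=45)&(h[...,0]<=85)&(h[...,1]>120)&(h[...,2]>50)&(c["z_map"]>0); print(W[m].mean(0),np.percentile(W[m][:,2],[2,98]))
a=cv2.resize(c["pixels"][130:350,180:380,::-1],None,fx=2.7,fy=2.7)
cv2.imwrite("pics/end.png",a)
E
```

```text
t 12.6833 pos [ 499.9 -144.8  187. ] tool delta mm [ -0.2   0.2 119. ] tooly deg -21.92 toolz [ 0. -0. -1.] j [-0.51  0.34  1.58  0.    1.22 -0.12] F [ 1.3 -0.5  0.5] 0.9995299603144095 0.0
[ 496.5553705  -151.68519354   90.41443963] [ 60.92197526 109.88468522]
```

View pics/end.png

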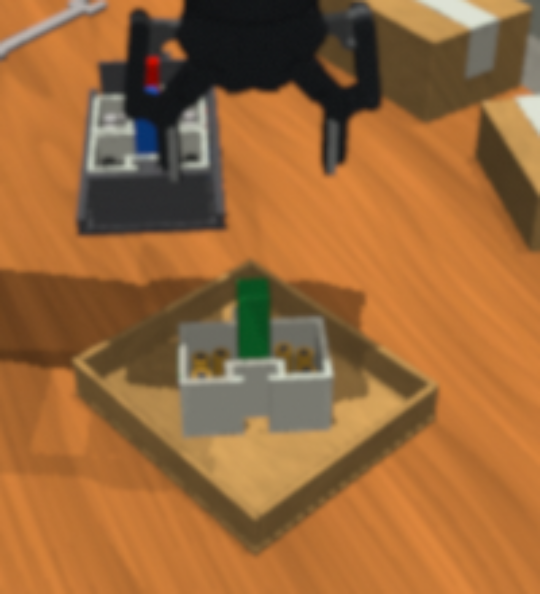

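The green bin stands upright and flat in the tray at about (255,380), with its post top at z≈110 mm. The gripper is clear above it, and the red and blue bins are still seated at (150,110).

```bash
python3 -c "
from rig import *
print(finish_job())"
```

```text
the job is handed in; nothing more can be done
None
```

The green bin was lifted straight out and set down upright, flat near the middle of the tray, then released; red and blue still looked seated, and the job was handed in after about 13 s of the 42 s allowed (no verdict came back).

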